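Take the hot lid off the syrup warmer with the lid lifter

ROBOT

A 6-joint arm with a two-finger parallel gripper is mounted at the origin on a cart in front of the work surface, level with it; the furniture and walls round the work are solid. World frame = base frame: x ahead of the robot, y to its left, z up, the work surface at z = 0. Lengths are in m, angles in rad, forces in N, time in s.
With the tool pointing down it reaches from about 0.35 to 0.975 m from the base axis. Payload 7.1 kg.
Tool frame: the origin (TCP) lies at the very end of the fingers, on their centre line; the grasp point (between the pads) lies 19 mm behind it; z points along the fingers, y is the line along which they close (so a half turn about z gives the same grasp; the last joint's range is limited). The gripper opens to 88 mm and grips with 3 to 60 N. Pads are 20 mm wide; open, the fingers measure 115 mm over their backs; the gripper's body (75 mm by 178 mm) begins 61 mm behind the grasp point.
Start: joints at [-1.248, 0.423, 1.63, -0, 1.089, -0.019], TCP at [0.21, -0.589, 0.223] pointing down, gripper open.
Joint ranges: [-3, 3], [-0.9, 2.11], [0.09, 2.58], [-1.31, 4.45], [0.11, 2.69], [-2.54, 2.54]. Speed limits (rad/s): [2.39, 2.39, 3.01, 3.14, 3.14, 3.14].

INTERFACE

Orientations are given as a 3x3 rotation matrix whose columns are the frame's x, y, z axes.
In Python, from bench import manip, planner, imaging, sensors gives the robot as it stands. Calls block until the motion is done:
- manip.move_pose(position, orientation): joint-space move of the TCP to a pose.
- manip.move_linear(position, ori=None, velocity=0.15, threshold=None): straight line of the TCP; ori=None keeps the orientation; velocity is the mean speed in m/s. With threshold (N) it stops when the force on the tool has changed by that much, and returns True; else False.
- manip.goto_joints(angles): joint-space move.
- manip.set_gripper(opening, grip_force=None): finger opening in m; grip_force is the grip in N (None keeps the last); returns when the fingers have stopped.
- manip.pause(seconds).
- planner.solve_ik(position, orientation): joint angles nearest the present ones, or None.
- imaging.camera(name): name is "scene" or "top" or "wrist"; returns a dict with "pixels" (480x640x3 uint8, red, green, blue), "depth" (480x640 float32, m along the optical axis (not along the pixel's ray), 0 where there is no reading), "mtx" (3x3 intrinsics, pixels), "eye" and "rotation" of the camera in the world; the wrist camera has in their place "tool_from_camera" (4x4, takes a point from camera to tool coordinates, whose origin is the TCP and whose axes are the flange's). Camera axes: x right, y up, looking along -z (the intrinsics and any distortion apply to the point x, -y, -z); pixel columns grow to the right and rows downward; lengths in m; the calibration is good to about 2 mm. A picture is of the moment at which its call begins: read the wrist's pose just before it.
A pose or a line that the arm cannot do raises manip.PlanningError and nothing moves.
- manip.sign_off(): hands the job in; it is judged then, once.
Trained networks look in a picture, given as the dict that the camera call returned (one of the last four; its "shot" number tells which), for a name from the list of things; names that differ only in an ending like _2 or _b are one class to them, and where a whole thing is asked for, a point or a joint stands for the part that bears it (a point fixed in the world has none). Each returns a list of dicts, best first, with "score" (0 to 1); they miss things now and then, are a little off and sometimes report something else, mostly with a low value. They report only what shows in the picture. A call takes as long as a camera call. They do not tell look-alikes from the thing itself.
- imaging.look_for(picture, label): "bbox" ([left, top, right, bottom] in pixels, round what is visible of it).
- imaging.outline_of(picture, label): "region" (480x640 bool, what is visible of it) and "bbox" ([left, top, right, bottom] in pixels, round what is visible of it).
- imaging.place_of(picture, label): "centre" ([column, row] in pixels: a listed point, or the origin of a listed thing).
Readings, each from a call of its own:
- sensors.get_clock(): time.
- sensors.get_q(): joint angles.
- sensors.get_qvel(): joint speeds.
- sensors.get_effort(): joint torques, N m.
- sensors.get_eef_pos(): TCP position.
- sensors.get_eef_rot(): TCP orientation.
- sensors.get_wrist_force(): force on the tool from outside, world axes, zero at the start.
- sensors.get_moment(): the same for the moment, N m.
- sensors.get_width(): finger opening in m.
- sensors.get_gripper_force(): force on a finger pad.
Only numpy, scipy, OpenCV 4.12 (cv2) and the standard library are available. Lean on these libraries where they do the work, as an engineer would, in place of code of your own. Each camera call takes 0.05 s, during which the arm holds its last target. There are 200 camera calls.

TASK

The steel lid of the syrup warmer is hot, so take it off with the lid lifter and never touch lid or warmer with the hand. Draw the lifter out of its holder by its bar, lay it down flat on the worktop clear of the holder and let go, then take it again by its wooden grip, hook the lid by its strap loop, lift it a hand's breadth clear of the warmer, carry it level and smoothly, and set it down gently, flat inside the rim of the round wooden lid rest. Finally unhook the lifter and lay it down on the worktop, leaving the jigger, the spice jar and the timer where they stand.

Things in the scene. Friction and masses are not known exactly. Their poses are not given: they have to be found in the camera images.
- lid: Loose round steel lid, 120 g, on the warmer. Origin: centre of the underside of its plug (radius 44, depth 4 mm); disc over it radius 58, flat top 8 mm above origin. On top a square loop of steel strap 14 mm wide (x), 4 thick: uprights at y = +-22 mm, top strap along y; opening 40 mm wide, 34 high (z 8 to 42). The lifter enters along the lid's x. Its x axis starts within 0.6 rad of world +x.
- lid_loop (a point): The middle of the flat underside of the loop's top strap, 42 mm above the lid's origin on its axis; moves with the lid.
- warmer: Fixed round steel syrup warmer on a black base, like a small pot. Origin: centre of its underside on the worktop. Outer radius 60 mm (base 66), rim 80 mm high, open well of 50 mm radius. The lid's plug sits loosely 4 mm deep in the well (lid origin at z = 76 mm). Warmer and rest may stand either way round (left or right).
- lid_rest: Fixed round wooden saucer with a cork floor. Origin: centre of its underside on the worktop. Outer radius 72 mm; floor (radius 68 mm) 20 mm above the origin, rim top 26 mm. The lid lies right with its plug on the floor (lid origin 20 mm above the worktop), wholly inside the rim (10 mm play all round).
- holder: Fixed steel tool holder, a covered bay 100 mm long (x), 42 wide, 40 high, with 12 mm flanges at both sides. Origin: its centre on the worktop, z up. Closed at the back and on top; the open mouth is at x = +50 mm and faces its own +x (roughly world -y). No floor: the lifter lies on the worktop. Inside 34 mm wide, 36 mm high.
- lifter: Loose lid lifter, 180 g. Origin: centre of the underside of its dark wooden grip (80 long in x, 26 wide, 30 mm high), z up. A steel bar 12 mm wide, z 13 to 23 mm, runs along +x to x = 156: up-turned tip x 149-156, top z 33; shoulder x 111-117, top z 28.5; between them the seat. Starts in the holder, axes alike (within 5 mm), grip covered, bar out. Lies stably on its grip; balances at x = 20 mm.
- lifter_bar (a point): Point on the axis of the bar, x = 80 mm, z = 18 mm in the lifter's frame, between the grip and the shoulder: where to pinch the bar across its 12 mm width to draw the lifter out.
- lifter_grip (a point): Middle of the wooden grip, x = 0, z = 20 mm in the lifter's frame: where to hold the lifter while lifting the lid, across its 26 mm width (within 40 mm of this point).
- lifter_hook (a point): Middle of the 32 mm long seat, on the top face of the bar, x = 133 mm, z = 23 mm in the lifter's frame. The tip rises 10 mm above it, the bar is 10 mm thick below it. When the lid hangs right, this point lies at the lid_loop point, within about 10 mm along the bar.
- jigger: Bystander: double-cone steel jigger, 45 mm wide, 80 mm high, loose, origin at the centre of its underside. Leave it alone.
- spice_jar: Bystander: round spice jar with a dark cap, 40 mm wide, 105 mm high, loose, origin at the centre of its underside. Leave it alone.
- timer: Bystander: round white kitchen timer with a black dial, 71 mm wide, 38 mm high, loose, origin at the centre of its underside. Leave it alone.
There are look-alikes about, which are no part of the job. What is shaped like the lid but green is not meant.

How it is judged:
By the outcome, as a careful person would: the job done as asked, in the order asked, and still so for the second after the job is handed in, with the robot touching nothing.
It also fails if it takes over 72 s, if anything falls off the work surface, if the arm or the gripper's body presses on something with over 40 N, if the wrist force passes 120 N, or if a joint passes its speed limit or range.

## Working session

There is one attempt and no reset: what is moved stays moved. The work goes in short steps, each a Python script; the robot and the scene stay as the last script left them, time stands still between calls to the robot, and variables do not carry over. Pictures are saved under pics/ and viewed, at most 10 in all, crops included, and the job is handed in when it is done.

```bash
ls; mkdir -p pics
cat > h.py <<'E'
import numpy as np, cv2
from bench import manip, planner, imaging, sensors
def world(p,u,v,pose=None):
    """pixel arrays -> world pts"""
    u=np.atleast_1d(u);v=np.atleast_1d(v)
    d=p["depth"][v.astype(int),u.astype(int)]
    K=p["mtx"]; c=np.stack([(u-K[0,2])/K[0,0]*d,-(v-K[1,2])/K[1,1]*d,-d],1)
    if "eye" in p: return c@np.array(p["rotation"]).T+np.array(p["eye"]), d
    T=np.array(p["tool_from_camera"]); t=c@T[:3,:3].T+T[:3,3]
    pos,R=pose; return t@np.array(R).T+np.array(pos), d
def save(n,im): cv2.imwrite("pics/"+n,cv2.cvtColor(np.ascontiguousarray(im),cv2.COLOR_RGB2BGR))
def wrist():
    pose=(sensors.get_eef_pos(),sensors.get_eef_rot()); return imaging.camera("wrist"),pose
E
python3 - <<'E'
from h import *
for n in ["top","scene"]:
    p=imaging.camera(n); save(n+"0.png",p["pixels"]); print(n,[k for k in p], p["mtx"],p["eye"],p["rotation"])
    for l in ["lid","lid_loop","warmer","lid_rest","holder","lifter","lifter_bar","lifter_hook","jigger","spice_jar","timer"]:
        for r in imaging.place_of(p,l)[:3]:
            u,v=r["centre"]
            if 0<=u<640 and 0<=v<480:
                w,d=world(p,u,v); print(l,np.round(r["centre"]),round(r["score"],2),w.round(3)[0])
print(sensors.get_clock())
E
```

```text
pics
top ['pixels', 'depth', 'mtx', 'eye', 'rotation', 'shot'] [[530.54264203   0.         323.30196794]
 [  0.         530.54264203 238.26370703]
 [  0.           0.           1.        ]] [0.29116394 0.06686294 1.21818736] [[-0.11622334  0.96465814 -0.2364885 ]
 [-0.99321824 -0.11213488  0.03071317]
 [ 0.0031091   0.23845427  0.97114875]]
lid [455. 296.] 0.9 [ 0.413 -0.245  0.042]
lid [451. 212.] 0.71 [ 0.585 -0.248  0.121]
lid [446. 223.] 0.44 [ 0.57  -0.242  0.087]
lid_loop [455. 299.] 0.86 [ 0.405 -0.244  0.05 ]
lid_loop [458. 208.] 0.84 [ 0.591 -0.264  0.121]
warmer [443. 223.] 0.82 [ 0.571 -0.238  0.083]
lid_rest [358. 240.] 0.85 [ 0.57  -0.052  0.018]
lid_rest [255. 305.] 0.64 [0.447 0.198 0.026]
holder [217. 304.] 0.96 [0.457 0.28  0.04 ]
holder [454. 213.] 0.33 [ 0.582 -0.255  0.121]
lifter_bar [254. 305.] 0.65 [0.447 0.203 0.022]
lifter_hook [446. 223.] 0.24 [ 0.572 -0.244  0.082]
jigger [378. 193.] 0.94 [ 0.676 -0.111  0.026]
spice_jar [193. 276.] 0.58 [0.52  0.324 0.07 ]
timer [246. 271.] 0.62 [0.524 0.211 0.039]
scene ['pixels', 'depth', 'mtx', 'eye', 'rotation', 'shot'
[... 293 characters left out ...]
. 301.] 0.73 [ 0.584 -0.273  0.085]
lid [312. 353.] 0.7 [ 0.202 -0.664  0.344]
lid_loop [392. 281.] 0.9 [ 0.591 -0.261  0.124]
lid_loop [312. 337.] 0.58 [ 0.212 -0.644  0.347]
warmer [391. 331.] 0.95 [ 0.557 -0.31   0.046]
lid_rest [334. 293.] 0.95 [ 0.558 -0.085  0.019]
holder [237. 250.] 0.77 [0.442 0.244 0.022]
holder [235. 243.] 0.52 [0.442 0.249 0.04 ]
lifter [241. 249.] 0.39 [0.454 0.242 0.024]
lifter_bar [243. 258.] 0.65 [0.438 0.184 0.023]
lifter_bar [333. 291.] 0.26 [ 0.556 -0.081  0.022]
lifter_hook [248. 262.] 0.45 [ 0.182 -0.567  0.402]
lifter_hook [236. 239.] 0.4 [0.451 0.265 0.044]
jigger [252. 262.] 0.62 [ 0.179 -0.586  0.412]
jigger [395. 300.] 0.49 [ 0.582 -0.284  0.093]
1.2
```

View pics/top0.png

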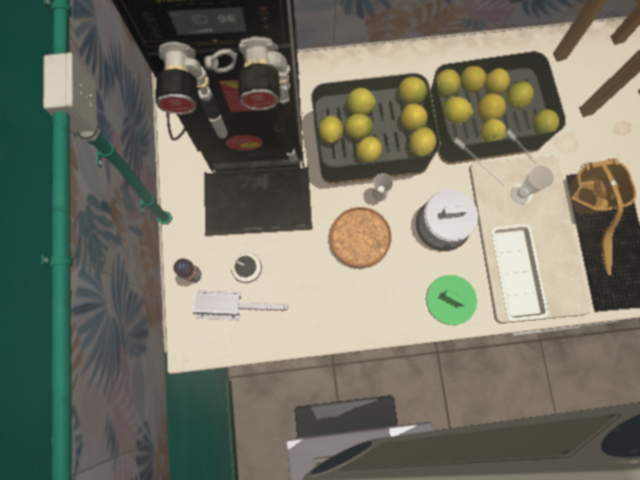

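View pics/scene0.png

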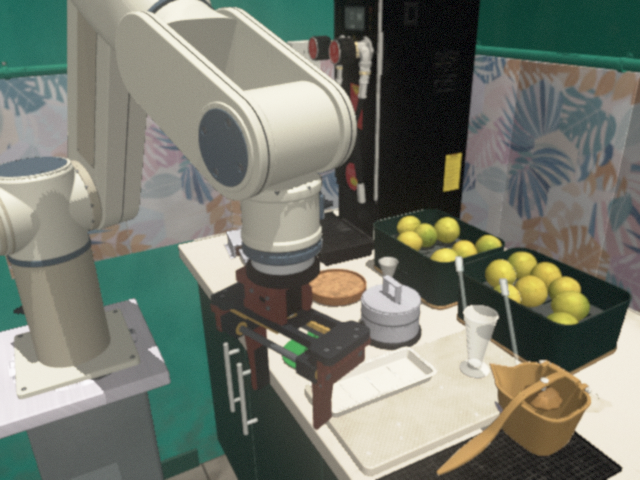

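The top view shows two lids. The steel one is on the warmer at about (447,215), and its strap loop at (453,212) runs across the image. The green look-alike is at (451,300), so I'm choosing the steel one. The holder is at (217,304) with the lifter's bar reaching to (287,307). The rest is at (360,238), the timer at (246,267), the jar at (186,269) and the jigger at (378,188).

The lifter's look-alikes are the swizzle tools at (480,160), and nothing else is bar-in-holder. Next I'll look at both from near with the wrist camera.

```bash
cat >> h.py <<'E'
def down(a):
    """tool z down, tool y axis at world angle a"""
    y=np.array([np.cos(a),np.sin(a),0]); z=np.array([0,0,-1.]); return np.stack([np.cross(y,z),y,z],1)
E
python3 - <<'E'
from h import *
R0=sensors.get_eef_rot(); print(np.round(R0,2)); print(imaging.camera("wrist")["tool_from_camera"])
for s in (0,np.pi): 
    for P,a in [((.447,.2,.02),s),((.45,.1,.02),s),((.45,-.25,.1),s+np.pi/2),((.45,-.25,.2),s+np.pi/2+.5),((.45,-.25,.2),s+np.pi/2-.5),((.45,-.05,.05),s+np.pi/2)]:
        q=planner.solve_ik(np.array(P),down(a)); print(P,round(a,2),None if q is None else np.round(q,2))
E
```

```text
[[ 0.94  0.34 -0.  ]
 [ 0.34 -0.94  0.  ]
 [-0.   -0.   -1.  ]]
[[-7.13466195e-04  9.64906942e-01  2.62591097e-01  7.18018421e-02]
 [ 9.99999698e-01  7.69644082e-04 -1.11081218e-04  2.21867084e-04]
 [-3.09284722e-04  2.62590938e-01 -9.64907199e-01 -1.60778433e-01]
 [ 0.00000000e+00  0.00000000e+00  0.00000000e+00  1.00000000e+00]]
(0.447, 0.2, 0.02) 0 [ 0.4   0.57  2.03 -0.    0.54  0.4 ]
(0.45, 0.1, 0.02) 0 [ 0.19  0.55  2.09 -0.    0.5   0.19]
(0.45, -0.25, 0.1) 1.57 [-0.53  0.45  1.95 -0.    0.74 -2.1 ]
(0.45, -0.25, 0.2) 2.07 None
(0.45, -0.25, 0.2) 1.07 [-0.53  0.29  1.89 -0.    0.96 -1.6 ]
(0.45, -0.05, 0.05) 1.57 [-0.14  0.48  2.1  -0.    0.56 -1.71]
(0.447, 0.2, 0.02) 3.14 None
(0.45, 0.1, 0.02) 3.14 None
(0.45, -0.25, 0.1) 4.71 [-0.53  0.45  1.95 -0.    0.74  1.04]
(0.45, -0.25, 0.2) 5.21 [-0.53  0.29  1.89 -0.    0.96  0.54]
(0.45, -0.25, 0.2) 4.21 [-0.53  0.29  1.89 -0.    0.96  1.54]
(0.45, -0.05, 0.05) 4.71 [-0.14  0.48  2.1  -0.    0.56  1.43]
```

Run:
```python
from h import *
manip.move_pose(np.array([.575,-.25,.25]),down(np.pi/2-.3))
p,pose=wrist(); save("wl.png",p["pixels"]); np.savez("wl.npz",d=p["depth"],K=p["mtx"],T=p["tool_from_camera"],pos=pose[0],R=pose[1])
for l in ["lid","lid_loop","lid_rest"]:
    for r in imaging.place_of(p,l)[:2]:
        u,v=r["centre"]; w,d=world(p,u,v,pose); print(l,np.round(r["centre"]),r["score"],w.round(3))
print(sensors.get_clock())
manip.move_pose(np.array([.447,.21,.2]),down(0))
p,pose=wrist(); save("wf.png",p["pixels"]); np.savez("wf.npz",d=p["depth"],K=p["mtx"],T=p["tool_from_camera"],pos=pose[0],R=pose[1])
for l in ["holder","lifter_bar","lifter_hook","timer"]:
    for r in imaging.place_of(p,l)[:2]:
        u,v=r["centre"]; 
        if 0<=u<640 and 0<=v<480: w,d=world(p,u,v,pose); print(l,np.round(r["centre"]),r["score"],w.round(3))
print(sensors.get_clock())
a=p["pixels"];b=cv2.cvtColor(cv2.imread("pics/wl.png"),cv2.COLOR_BGR2RGB)
save("both.png",cv2.resize(np.vstack([b,a]),(400,600)))
```

```text
lid [309. 244.] 0.64 [[ 0.588 -0.263  0.082]]
lid [269.  30.] 0.6 [[ 0.419 -0.243  0.045]]
lid_loop [259.  21.] 0.93 [[ 0.41  -0.249  0.045]]
lid_loop [310. 258.] 0.8 [[ 0.589 -0.261  0.121]]
lid_rest [511. 152.] 0.75 [[ 0.575 -0.065  0.019]]
3.2667
holder [333. 130.] 0.74 [[0.459 0.283 0.038]]
lifter_bar [316. 231.] 0.96 [[0.446 0.201 0.022]]
lifter_hook [306. 292.] 0.84 [[0.437 0.147 0.022]]
timer [415. 212.] 0.57 [[0.525 0.221 0.037]]
5.35
```

View pics/both.png

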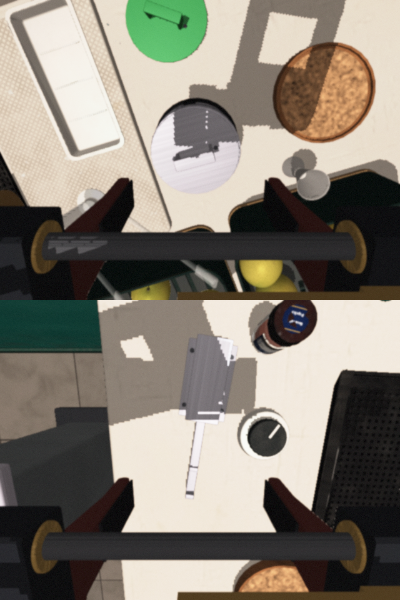

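```bash
cat > fit.py <<'E'
from h import *
def cloud(f):
    z=np.load(f); p=dict(depth=z["d"],mtx=z["K"],tool_from_camera=z["T"])
    v,u=np.mgrid[0:480,0:640]; w,d=world(p,u.ravel(),v.ravel(),(z["pos"],z["R"])); return w[d>0]
def rect(P):
    (c,s,a)=cv2.minAreaRect((P[:,:2]*1000).astype(np.float32)); return np.round(c,1),np.round(s,1),round(a,1)
def sel(w,zl,zh,c,r): return w[(w[:,2]>zl)&(w[:,2]<zh)&(np.hypot(w[:,0]-c[0],w[:,1]-c[1])<r)]
E
python3 - <<'E'
from fit import *
w=cloud("wl.npz")
s=sel(w,.112,.13,(.589,-.261),.05); print("strap",len(s),np.median(s[:,2]),rect(s),s.mean(0).round(4))
d=sel(w,.078,.09,(.589,-.261),.075); (c,r)=cv2.minEnclosingCircle((d[:,:2]*1000).astype(np.float32)); print("disc",len(d),np.median(d[:,2]),c,r)
s=sel(w,.022,.034,(.57,-.06),.1); (c,r)=cv2.minEnclosingCircle((s[:,:2]*1000).astype(np.float32)); print("rest rim",len(s),np.median(s[:,2]),c,r)
s=sel(w,.014,.022,(.57,-.06),.06); print("floor",np.median(s[:,2]), "table",np.median(sel(w,-.02,.01,(.5,-.1),.05)[:,2]))
w=cloud("wf.npz")
b=w[(w[:,2]>.015)&(w[:,2]<.037)&(abs(w[:,0]-.445)<.03)&(w[:,1]<.225)&(w[:,1]>.1)]
print("bar",len(b),np.median(b[:,2]),rect(b),b[:,1].min(),b[:,1].max())
g=cv2.fitLine(b[:,:2].astype(np.float32),cv2.DIST_HUBER,0,.01,.01).ravel();print(g)
t=b[b[:,2]>.029];print("tip",t.mean(0),len(t))
h=sel(w,.034,.046,(.459,.283),.08); print("holder top",len(h),np.median(h[:,2]),rect(h))
t=sel(w,.03,.045,(.525,.215),.05); print("timer",cv2.minEnclosingCircle((t[:,:2]*1000).astype(np.float32)))
E
```

```text
strap 1259 0.12060450239465884 (array([ 589.1, -260.7]), array([48.1, 14.5]), 88.4) [ 0.5887 -0.2603  0.1205]
disc 14226 0.08266667304776372 (588.4680786132812, -259.3373718261719) 59.59886169433594
rest rim 2465 0.02429573197893617 (577.3958740234375, -58.62826919555664) 72.23181915283203
floor 0.018851948610936337 table -0.0013623598740587495
bar 1616 0.02179547565796547 (array([441.9, 175.9]), array([99.7, 12. ]), 81.3) 0.1263299066456515 0.22466871642087743
[0.15318456 0.9881976  0.44182694 0.17600858]
tip [0.43473174 0.13071151 0.0313754 ] 109
holder top 7934 0.038674995566257045 (array([482.2, 286.8]), array([114.3,  86.5]), 80.6)
timer ((536.3984985351562, 212.58067321777344), 24.84941291809082)
```

Run:
```python
from fit import *
dx=-np.array([.1532,.9882,0]); tip=np.array([.4342,.1263,0]); R=down(-.154)
P=tip-dx*.074; z=lambda h:np.array([0,0,h])
manip.set_gripper(.04,25)
manip.move_pose(P+z(.09),R)
print(manip.move_linear(P+z(.003),velocity=.08,threshold=8))
print(sensors.get_eef_pos())
manip.set_gripper(0,25); print("w",sensors.get_width(),sensors.get_gripper_force())
manip.move_linear(P+dx*.15+z(.003),velocity=.07); print("w",sensors.get_width(),sensors.get_wrist_force())
manip.set_gripper(.04); 
manip.move_linear(P+dx*.15+z(.1),velocity=.12)
manip.move_pose(np.array([.44,.13,.2]),R)
p,pose=wrist(); save("lay.png",cv2.resize(p["pixels"],(480,360))); np.savez("lay.npz",d=p["depth"],K=p["mtx"],T=p["tool_from_camera"],pos=pose[0],R=pose[1])
w=cloud("lay.npz"); b=w[(w[:,2]>.015)&(w[:,2]<.04)&(abs(w[:,0]-.43)<.045)&(w[:,1]<.2)&(w[:,1]>-.06)]
print("lifter",len(b),rect(b),b[:,1].min(),b[:,1].max(),cv2.fitLine(b[:,:2].astype(np.float32),cv2.DIST_HUBER,0,.01,.01).ravel())
g=b[(b[:,2]>.025)&(b[:,1]>.05)]; print("grip",rect(g),np.median(g[:,2]))
print(sensors.get_clock())
```

```text
False
[0.44585712 0.19954503 0.0033666 ]
w 0.011964111622547846 24.997763335704803
w 0.011800284052625615 [-0.12138564 -0.84495747  2.11247643]
lifter 4426 (array([427.6,  82.3]), array([181.8,  26. ]), 81.6) -0.00826391309528865 0.17339524885063673 [0.15405907 0.98806167 0.43124947 0.10621563]
grip (array([435.1, 132.5]), array([79.6, 25.8]), 81.6) 0.028515754831664658
13.0333
```

View pics/lay.png

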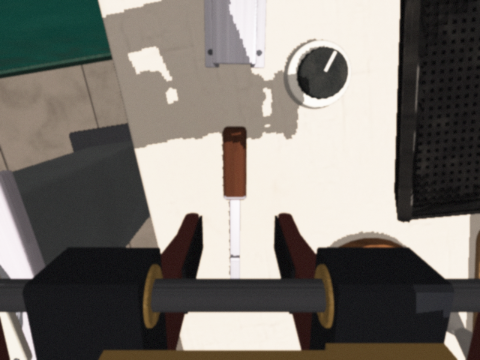

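Lying clear of the holder, with the grip at about (235,163). Next I take it by the grip and go to the pre-insert pose.

```bash
cat >> h.py <<'E'
th=-.028; ux=np.array([np.cos(th),np.sin(th),0]); L=np.array([.5888,-.260,0]); REST=np.array([.5774,-.0586,0]); H=.111; Z=lambda h:np.array([0,0,h]); RL=down(np.pi/2+th)
E
python3 - <<'E'
from fit import *
dx=-np.array([.154,.988,0]); P=np.array([.4351,.1325,0])+dx*.022; R=down(-.155)
manip.set_gripper(.05)
manip.move_pose(P+Z(.07),R)
print(manip.move_linear(P+Z(.005),velocity=.07,threshold=8))
manip.set_gripper(0,55); print("w",sensors.get_width(),sensors.get_gripper_force())
manip.move_linear(P+Z(.2),velocity=.15); print(sensors.get_width(),sensors.get_wrist_force())
A=L-ux*(.134+.05)
manip.move_pose(A+Z(.2),RL)
manip.move_linear(A+Z(.083),velocity=.15)
print(sensors.get_eef_pos(),sensors.get_clock())
ims=[]
for n in ["top","scene"]:
    p=imaging.camera(n); ims.append(p)
    np.savez("pre_%s.npz"%n,d=p["depth"],K=p["mtx"],eye=p["eye"],rot=p["rotation"])
    for l in ["lid_loop","lifter_hook"]:
        for r in imaging.place_of(p,l)[:2]:
            u,v=r["centre"]; w,d=world(p,u,v); print(n,l,np.round(r["centre"]),round(r["score"],2),w.round(3))
save("pre.png",np.vstack([cv2.resize(ims[0]["pixels"][140:340,340:540],(400,400))[:300],cv2.resize(ims[1]["pixels"][220:370,290:490],(400,300))]))
E
```

```text
False
w 0.02569590996023632 54.99937176704407
0.025723821439903528 [ 0.13869742 -0.3808981  -1.87354448]
[ 0.40540338 -0.25508967  0.08356107] 20.1333
top lid_loop [457. 210.] 0.87 [[ 0.586 -0.261  0.124]]
top lid_loop [193. 273.] 0.72 [[0.521 0.319 0.09 ]]
top lifter_hook [460. 242.] 0.83 [[ 0.521 -0.261  0.101]]
scene lid_loop [311. 338.] 0.89 [[ 0.408 -0.254  0.046]]
scene lid_loop [392. 283.] 0.71 [[ 0.588 -0.265  0.122]]
scene lifter_hook [364. 296.] 0.98 [[ 0.546 -0.226  0.085]]
```

View pics/pre.png

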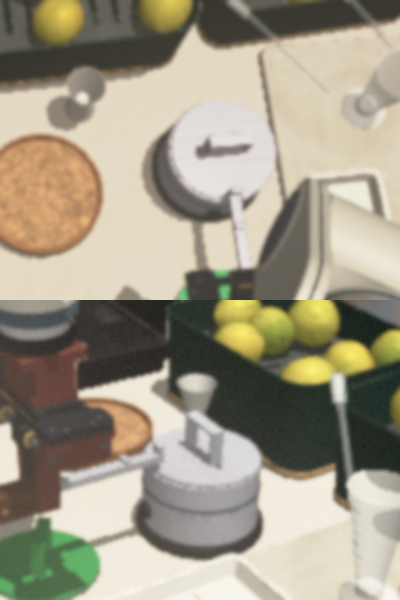

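The bar tip (240,195 in the crop) lines up with the loop (222,150), and the height matches at 0.101. Inserting and lifting.

Run:
```python
from fit import *
T=L-ux*H
print("hit",manip.move_linear(T+Z(.083),velocity=.06,threshold=4),sensors.get_eef_pos(),sensors.get_wrist_force())
if np.linalg.norm(sensors.get_eef_pos()[:2]-T[:2])<.006:
    manip.move_linear(T+Z(.105),velocity=.03); print(sensors.get_wrist_force())
    manip.move_linear(T+Z(.225),velocity=.06); print(sensors.get_wrist_force(),sensors.get_clock())
ims=[]
for n in ["top","scene"]:
    p=imaging.camera(n); ims.append(p)
    v,u=np.mgrid[140:300,400:540]; w,d=world(p,u.ravel(),v.ravel()); w=w[d>0]
    if n=="top":
        s=sel(w,.235,.26,L,.05); print("strap",len(s),s.mean(0),rect(s))
        s=sel(w,.196,.215,L,.07)
        A=np.c_[s[:,:2]-L[:2],np.ones(len(s))]; print("disc plane",np.linalg.lstsq(A,s[:,2],rcond=None)[0],cv2.minEnclosingCircle((s[:,:2]*1000).astype(np.float32)))
save("up.png",np.vstack([cv2.resize(ims[0]["pixels"][140:340,340:540],(400,400))[:300],cv2.resize(ims[1]["pixels"][200:350,290:490],(400,300))]))
```

```text
hit False [ 0.47743307 -0.25681844  0.08294546] [ 0.2688133   0.75909309 -2.94829735]
[ 0.08790758 -0.41819704 -3.20562066]
[ 0.39977479 -0.56491756 -2.5579658 ] 24.8333
strap 417 [ 0.58005454 -0.25747915  0.24414696] (array([ 577.3, -253.5]), array([48.7, 68.9]), 63.3)
disc plane [-0.00217761  0.00215114  0.20809754] ((589.0301513671875, -258.95758056640625), 58.9896240234375)
```

View pics/up.png

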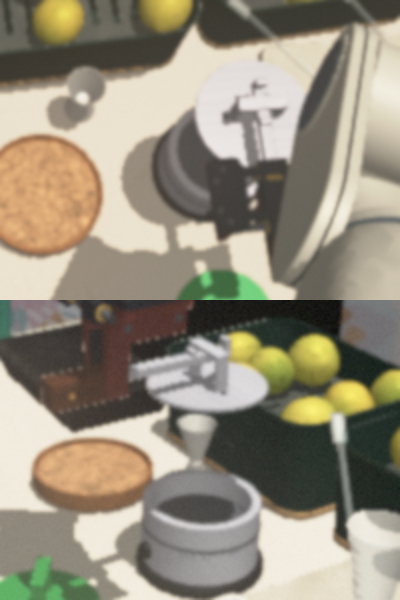

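The lid hangs level on the seat (disc plane slopes about 0.2%), well clear of the warmer. Carrying it over.

Run:
```python
from fit import *
p=imaging.camera("top"); v,u=np.mgrid[180:300,310:410]; w,d=world(p,u.ravel(),v.ravel()); s=sel(w[d>0],.012,.034,REST,.09)
c,r=cv2.minEnclosingCircle((s[:,:2]*1000).astype(np.float32)); print("rest top",c,r)
C=REST.copy()
if abs(r-72)<2.5 and np.hypot(*(np.array(c)/1000-C[:2]))<.006: C[:2]=(C[:2]+np.array(c)/1000)/2
T=C-ux*H; print(C)
manip.move_linear(T+Z(.225),velocity=.08)
manip.move_linear(T+Z(.058),velocity=.06)
manip.move_linear(T+Z(.038),velocity=.012); print(sensors.get_wrist_force())
manip.move_linear(T+Z(.027),velocity=.02); print(sensors.get_wrist_force())
manip.pause(.3)
print("hit",manip.move_linear(T-ux*.085+Z(.027),velocity=.06,threshold=4),sensors.get_eef_pos())
print(sensors.get_clock())
p=imaging.camera("top"); v,u=np.mgrid[160:320,290:430]; w,d=world(p,u.ravel(),v.ravel()); w=w[d>0]
s=sel(w,.0235,.034,C,.063); A=np.c_[s[:,:2]-C[:2],np.ones(len(s))]; print("disc",np.linalg.lstsq(A,s[:,2],rcond=None)[0])
q=imaging.camera("scene")
save("set.png",np.vstack([cv2.resize(p["pixels"][140:340,260:460],(400,400))[:300],cv2.resize(q["pixels"][200:350,240:440],(400,300))]))
```

```text
rest top (576.5571899414062, -57.307979583740234) 72.23664093017578
[ 0.57697859 -0.05795399  0.        ]
[ 0.02704248 -0.27260592 -2.44182092]
[-0.08328065  0.27293919 -1.73343774]
hit False [ 0.38153939 -0.05251656  0.02702825]
34.9833
disc [-0.00080864  0.00236149  0.0281184 ]
```

View pics/set.png

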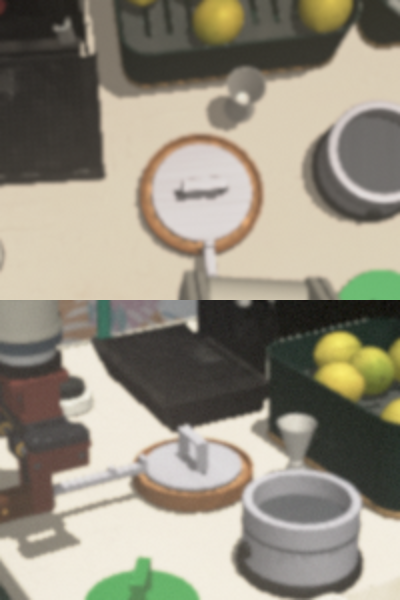

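The lid is flat and centred in the rest (crop 200,190), and the lifter is out of the loop. Laying the lifter down at its earlier clear spot.

Run:
```python
from fit import *
dx=-np.array([.154,.988,0]); P=np.array([.4351,.1325,0])+dx*.022; R=down(-.155)
p0=sensors.get_eef_pos(); manip.move_linear(np.array([p0[0],p0[1],.18]),velocity=.12)
manip.move_pose(P+Z(.18),R)
manip.move_linear(P+Z(.03),velocity=.12)
print(manip.move_linear(P+Z(.0045),velocity=.02,threshold=2),sensors.get_eef_pos(),sensors.get_wrist_force())
manip.set_gripper(.05)
manip.move_linear(P+Z(.2),velocity=.12)
manip.move_pose(np.array([.42,.13,.3]),R)
manip.pause(.3); print(sensors.get_clock())
p,pose=wrist(); q=imaging.camera("top")
np.savez("fin.npz",d=p["depth"],K=p["mtx"],T=p["tool_from_camera"],pos=pose[0],R=pose[1])
w=cloud("fin.npz"); b=w[(w[:,2]>.015)&(w[:,2]<.04)&(abs(w[:,0]-.43)<.045)&(w[:,1]<.2)&(w[:,1]>-.06)]; g=b[(b[:,2]>.025)&(b[:,1]>.05)]
print("lifter",rect(b),"grip",rect(g),np.median(g[:,2]))
save("fin.png",np.vstack([q["pixels"][130:350,150:550],cv2.resize(p["pixels"],(400,300))]))
```

```text
True [0.43160593 0.1107202  0.00521991] [-0.13216973  0.01313582  5.11299505]
44.025
lifter (array([426.4,  75.8]), array([194.7,  25.8]), 81.2) grip (array([435.2, 132.9]), array([79. , 25.7]), 81.2) 0.028426661215839144
```

View pics/fin.png

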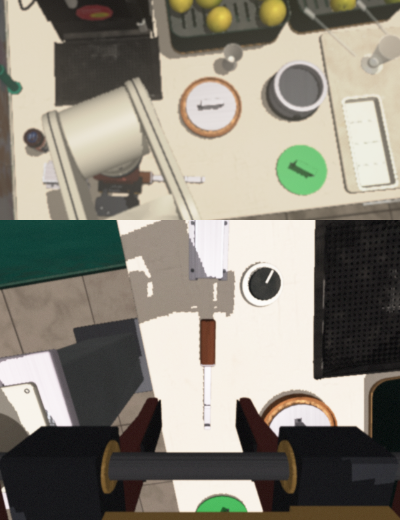

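The final picture shows the lid in the rest (210,105), the lifter lying flat (208,340–425), and the jigger, jar and timer where they stood. Handing in.

```bash
python3 -c "
from h import *
print(manip.sign_off())"
```

```text
the job is handed in; nothing more can be done
None
```

The steel lid is off the warmer and lies flat inside the rim of the lid rest. The lifter is unhooked and flat on the worktop, the jigger, jar and timer stand where they were, and the job was handed in at about 44 s on the robot's clock.

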